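# Clamp the full tray stack in the banding vise

### The arm

A 6-joint arm with a two-finger parallel gripper is mounted at the origin on a cart in front of the work surface, level with it; the furniture and walls round the work are solid. World frame = base frame: x ahead of the robot, y to its left, z up, the work surface at z = 0. Lengths are in m, angles in rad, forces in N, time in s.
With the tool pointing down it reaches from about 0.25 to 0.85 m from the base axis. Payload 12.5 kg.
Tool frame: the origin (TCP) lies between the finger pads; the fingertips stand 14 mm ahead of it and the grasp point (between the pads) lies 5 mm behind it; z points along the fingers, y is the line along which they close (so a half turn about z gives the same grasp; the last joint's range is limited). The gripper opens to 93 mm and grips with 3 to 60 N. Pads are 15 mm wide; open, the fingers measure 128 mm over their backs; the gripper's body (75 mm by 188 mm) begins 65 mm behind the grasp point.
Start: joints at [1.085, 0.351, 1.652, -0, 1.139, -0.085], TCP at [0.215, 0.506, 0.233] pointing down, gripper open.
Joint ranges: [-2.75, 2.75], [-0.79, 2.1], [0.01, 2.65], [-1.57, 4.71], [0.07, 3.14], [-2.87, 2.87]. Speed limits (rad/s): [2.22, 2.22, 2.79, 3.14, 3.14, 3.14].

### API

Orientations are given as a unit quaternion [w, x, y, z].
In Python, from rig import bot, effector, grab_frame, camera_params, ticket gives the robot as it stands. Calls block until the motion is done:
- bot.reach(position, orientation): joint-space move of the TCP to a pose.
- bot.move_straight(position, attitude=None, rate=0.15): straight line of the TCP; attitude=None keeps the orientation; rate is the mean speed in m/s.
- bot.move_joints(angles): joint-space move.
- effector.set_gripper(opening, grasp_force=None): finger opening in m; grasp_force is the grip in N (None keeps the last); returns when the fingers have stopped.
- bot.hold(seconds).
- bot.ik(position, orientation): joint angles nearest the present ones, or None.
- grab_frame(name): name is "side" or "top" or "wrist"; returns the picture (384x512x3 uint8, blue, green, red); there is no depth.
- camera_params(name): a dict with "fx", "fy", "cx", "cy" (pixels), "T" (4x4, takes a point from camera to world coordinates); the wrist camera has in their place "mount" (4x4, takes a point from camera to tool coordinates, whose origin is the TCP and whose axes are the flange's). Camera axes: x right, y down, z forward; pixel columns grow to the right and rows downward; lengths in m; the calibration is good to about 2 mm. A picture is of the moment at which its call begins: read the wrist's pose just before it. camera_params takes no time and is no camera call.
A pose or a line that the arm cannot do raises bot.Unreachable and nothing moves.
- ticket.close_job(): hands the job in; it is judged then, once.
Readings, each from a call of its own:
- bot.current_time(): time.
- bot.current_q(): joint angles.
- bot.current_joint_velocities(): joint speeds.
- bot.current_joint_torque(): joint torques, N m.
- bot.current_position(): TCP position.
- bot.current_orientation(): TCP orientation.
- bot.current_ft_force(): force on the tool from outside, world axes, zero at the start.
- bot.current_torque(): the same for the moment, N m.
- bot.current_grip_width(): finger opening in m.
- bot.current_grip_force(): force on a finger pad.
Only numpy, scipy, OpenCV 4.12 (cv2) and the standard library are available. Lean on these libraries where they do the work, as an engineer would, in place of code of your own. Each camera call takes 0.05 s, during which the arm holds its last target. There are 200 camera calls.

### The job

Stand the taller of the two counted tray stacks beside the banding vise on the vise's bed, upright and lengthwise between the jaws, and let go of it. Then grip the crank by its loose black sleeve and, keeping hold of it, wind clockwise (seen from above) until the moving jaw has squared the stack up against the sprung pad and pressed the pad about half-way into its travel, never hard against its stop. Let go of the crank and leave the shorter stack where it is.

Things in the scene. Friction and masses are not known exactly. Their poses are not given: they have to be found in the camera images.
- full_stack: the taller stack of thin beige moulded trays: 66 wide (x) x 118 long (y) x 74 mm high over its solid sides (the top rim looks 70 x 121), 0.18 kg, loose on the worktop to the right of the vise. Origin at the centre of its underside; z up, y along its long side. Grasp it from above across its width (x). Rigid.
- part_stack: the shorter stack of the same trays, 66 x 118 x 53 mm, same frame; it stays where it is.
- bed_centre (a point): centre of the loading place, on top of the bed rails, 34 mm above the worktop. y runs along the vise from the crank end to the sprung pad, x across, z up. Rails span x = -37..37 mm, with slots for screw and band. Jaw and pad faces: upright plates 64 mm wide, 55 mm high; free pad's face at y = +72.5 mm, moving jaw's face at y = -92.5 mm + its travel: opening 145 to 165 mm at the start.
- crank_axis (a point): point on the crank's vertical axis at the height of the sleeve's middle (151 mm above the worktop), over the gearbox at the right end of the vise, 182.5 mm in -y from bed_centre. Same axes as bed_centre.
- sleeve_mid (a point): middle of the crank's black rubber grip sleeve, on its axis: upright, slightly barrelled, 27 mm thick, 67 mm long (117 to 184 mm above the worktop), on the end of the flat crank arm (top at 115 mm), 60 mm from the crank's axis. It spins freely on its pin: a gripper holding it from above can go round the circle without turning itself. Grip it firmly, 20 to 40 N.
- crank (a joint): turn of the crank, rad, growing clockwise seen from above; 30 mm of jaw travel a turn. It needs about 0.1 N m (2 N at the sleeve), stays where it is left, and the drive does not run back under the pad's spring. Starts between 0.1 and 4.2.
- moving_jaw (a joint): travel of the moving jaw towards the pad, m: 0 = fully open (opening 165 mm); starts at 0 to 20 mm, geared to the crank: jaw = 0.0047746 m per rad of crank. It meets the stack against the pad at 47 mm; 0.066 is the end.
- sprung_pad (a joint): how far the sprung pad at the left end of the vise is pressed back towards its end block, m: 0 = free, 0.015 = hard against the stop (the gap behind it shut). Spring 0.8 N/mm with 1.6 N preload. Half-way is 0.0075 (jaw at about 54.5 mm).
- banding_vise: the vise: grey base 116 x 345 mm fixed to the worktop, lying roughly left-right before the robot; sprung pad before an end block at the left, moving jaw driven by a screw, and at the right a gearbox 86 mm high with the crank on top. Origin at the underside, 32.5 mm towards the crank (-y) from bed_centre; same axes.

How it is judged:
By the outcome, as a careful person would: the job done as asked, in the order asked, and still so for the second after the job is handed in, with the robot touching nothing.
It also fails if it takes over 61 s, if anything falls off the work surface, if the arm or the gripper's body presses on something with over 40 N, if the wrist force passes 120 N, or if a joint passes its speed limit or range.

## Working session

There is one attempt and no reset: what is moved stays moved. The work goes in short steps, each a Python script; the robot and the scene stay as the last script left them, time stands still between calls to the robot, and variables do not carry over. Pictures are saved under pics/ and viewed, at most 10 in all, crops included, and the job is handed in when it is done.

```bash
ls; mkdir -p pics; python3 - <<'E'
from rig import *
import cv2,numpy as np
np.set_printoptions(precision=4,suppress=True)
for n in("top","side"):
    f=grab_frame(n);cv2.imwrite(f"pics/{n}0.png",f);print(n,camera_params(n))
print(camera_params("wrist"),bot.current_orientation(),bot.current_time())
E
```

```text
pics
top {'fx': 455.8843471657959, 'fy': 455.8843471657959, 'cx': 256.5169408982766, 'cy': 189.9685171604187, 'T': array([[-0.0267, -0.9836,  0.1785,  0.211 ],
       [-0.9996,  0.0271, -0.0004, -0.0592],
       [-0.0044, -0.1784, -0.9839,  1.5806],
       [ 0.    ,  0.    ,  0.    ,  1.    ]])}
side {'fx': 489.9646003929646, 'fy': 489.9646003929646, 'cx': 263.01583320722506, 'cy': 187.24904541143934, 'T': array([[ 0.9987,  0.0301, -0.0401,  0.5589],
       [ 0.0501, -0.5622,  0.8255, -1.324 ],
       [ 0.0023, -0.8265, -0.563 ,  0.9977],
       [ 0.    ,  0.    ,  0.    ,  1.    ]])}
{'fx': 310.2796549335147, 'fy': 310.2796549335147, 'cx': 255.57089513638218, 'cy': 189.2316670469737, 'mount': array([[-0.0002, -0.9645, -0.264 ,  0.0736],
       [ 1.    , -0.0001, -0.0004,  0.001 ],
       [ 0.0003, -0.264 ,  0.9645, -0.1528],
       [ 0.    ,  0.    ,  0.    ,  1.    ]])} [-0.0001  0.199   0.98   -0.0005] 0.1
```

View pics/top0.png

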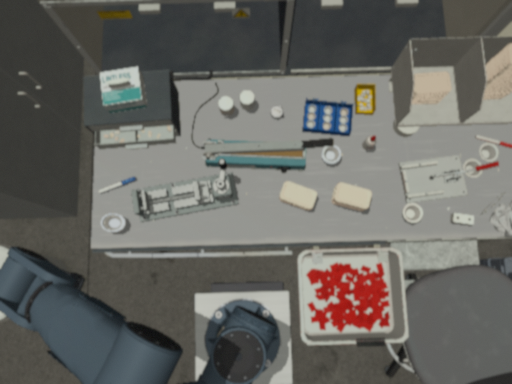

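View pics/side0.png

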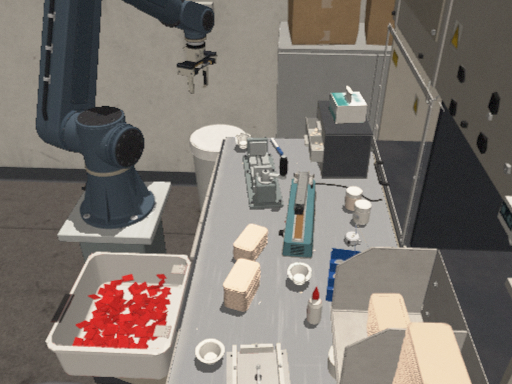

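The top view shows the vise at (135–238, 175–215) with its crank at (222,178), and the stacks at (298,195) and (352,196). In the side view the nearer stack (242,285), which is the right one in the top view, is the taller. Next I'll take wrist views.

```bash
cat > h.py <<'E'
from rig import *
import cv2,numpy as np
from scipy.spatial.transform import Rotation as Ro
np.set_printoptions(precision=4,suppress=True)
def quat(a):  # tool down, closing direction (tool y) at world angle a
    y=np.array([np.cos(a),np.sin(a),0]);z=np.array([0,0,-1.]);x=np.cross(y,z)
    q=Ro.from_matrix(np.c_[x,y,z]).as_quat();return q[[3,0,1,2]]
def camT(n):
    c=camera_params(n)
    if "T" in c:return c,c["T"]
    T=np.eye(4);q=np.array(bot.current_orientation());T[:3,:3]=Ro.from_quat(q[[1,2,3,0]]).as_matrix();T[:3,3]=bot.current_position()
    return c,T@c["mount"]
def ray(c,T,uv,z):  # pixel -> point on plane at height z
    uv=np.atleast_2d(np.asarray(uv,float))
    d=np.c_[(uv[:,0]-c["cx"])/c["fx"],(uv[:,1]-c["cy"])/c["fy"],np.ones(len(uv))]@T[:3,:3].T
    return T[:3,3]+d*((z-T[2,3])/d[:,2])[:,None]
def shoot(name,n="wrist"):
    c,T=camT(n);f=grab_frame(n);cv2.imwrite(f"pics/{name}.png",f);np.savez(f"pics/{name}.npz",T=T);return f,c,T
E
python3 - <<'E'
from h import *
c,T=camT("top")
S=ray(c,T,(352,196),.07)[0];P=ray(c,T,(298,195),.05)[0];V=ray(c,T,(185,196),.06)[0];C=ray(c,T,(222,178),.15)[0]
print(S,P,V,C)
for nm,p in(("v1",V),("s1",(S+P)/2)):
    t=[p[0]-.0,p[1]+.0,.30]
    for a in(0,np.pi):
        print(a,bot.ik(t,quat(a)))
    t=[p[0]-.0,p[1]+.05,.30]
    bot.reach(t,quat(np.pi if abs((bot.ik(t,quat(np.pi))if bot.ik(t,quat(np.pi)) is not None else [9]*6)[5])<abs((bot.ik(t,quat(0)) if bot.ik(t,quat(0)) is not None else [9]*6)[5]) else 0))
    bot.hold(.3);shoot(nm);print(bot.current_q(),bot.current_time())
E
```

```text
[ 0.4556 -0.3796  0.07  ] [ 0.4674 -0.2005  0.05  ] [0.4728 0.1827 0.06  ] [0.5125 0.0498 0.15  ]
0 [ 0.2769  0.2068  1.6734 -0.      1.2614  0.2769]
3.141592653589793 [ 0.2769  0.2068  1.6734 -0.      1.2614 -2.8647]
[0.3697 0.2456 1.6242 0.     1.2718 0.3689] 1.875
0 [-0.6465  0.2805  1.5784 -0.      1.2827 -0.6465]
3.141592653589793 [-0.6465  0.2805  1.5784 -0.      1.2827  2.4951]
[-0.5686  0.2326  1.6408  0.      1.2682 -0.5691] 3.95
```

View pics/v1.png

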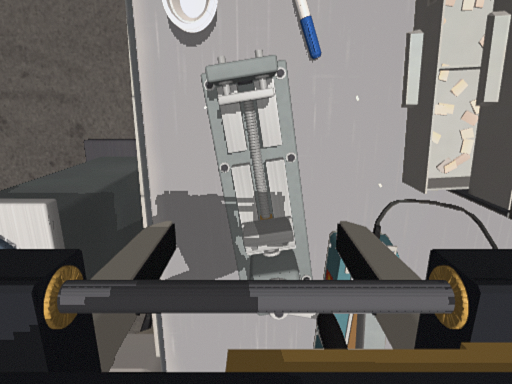

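View pics/s1.png

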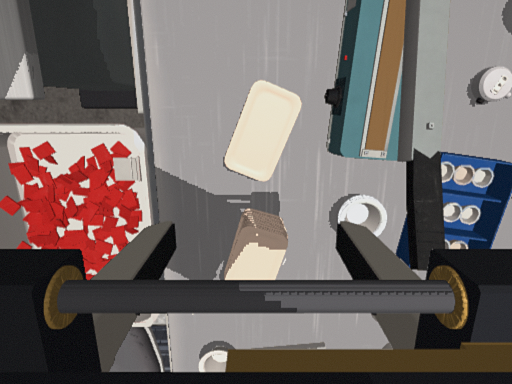

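The v1 view shows the vise with the end block at row 65, the pad plate at (247,97), the moving jaw near (268,232), and the crank hidden behind the gripper. The s1 view shows part_stack at (262,130) and the full stack, cut off, at (258,245). Everything below row 220 is hidden, so I'll shift the viewpoint.

```bash
python3 - <<'E'
from h import *
a=[]
for nm,t in(("s2",[.456,-.48,.30]),("v2",[.49,-.03,.32])):
    bot.reach(t,quat(0));bot.hold(.3);f,c,T=shoot(nm);a.append(f);print(bot.current_time(),T[:3,3])
cv2.imwrite("pics/both.png",np.vstack([x[:260] for x in a]))
f=a[0];hsv=cv2.cvtColor(f,cv2.COLOR_BGR2HSV)
m=cv2.inRange(hsv,(8,25,140),(30,150,255));m[225:]=0
for k in cv2.findContours(m,0,2)[0]:
    if cv2.contourArea(k)>800:print(cv2.contourArea(k),cv2.minAreaRect(k))
E
```

```text
5.25 [ 0.4566 -0.4048  0.4532]
7.2583 [0.4904 0.0441 0.4727]
6119.0 ((257.8702697753906, 80.42163848876953), (60.28760528564453, 109.2529067993164), 17.10272979736328)
```

View pics/both.png

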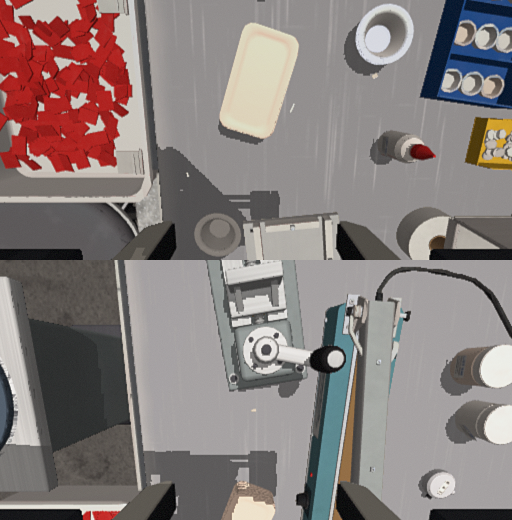

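The s2 half of the picture shows the full stack's top at (258,80). In v2 the crank hub is at (265,90) and the sleeve's black end at about (329,98). I'll zoom in on the vise features and measure the stack.

```bash
python3 - <<'E'
from h import *
c=camera_params("wrist")
def L(n):return cv2.imread(f"pics/{n}.png"),np.load(f"pics/{n}.npz")["T"]
f,T=L("s2");hsv=cv2.cvtColor(f,cv2.COLOR_BGR2HSV)
for lo in(140,180,200,220):
    m=cv2.inRange(hsv,(8,15,lo),(32,150,255));m[225:]=0
    k=max(cv2.findContours(m,0,2)[0],key=cv2.contourArea)
    w=ray(c,T,k[:,0,:],.074)[:,:2]
    print(lo,cv2.minAreaRect((w*1000).astype(np.float32)))
f,T=L("v2");hsv=cv2.cvtColor(f,cv2.COLOR_BGR2HSV)
m=cv2.inRange(hsv,(0,0,0),(180,255,45));m[140:]=0;m[:,:290]=0;m[:,350:]=0
k=max(cv2.findContours(m,0,2)[0],key=cv2.contourArea);print(cv2.boundingRect(k),cv2.minEnclosingCircle(k))
A=cv2.resize(L("v1")[0][40:260,180:330],None,fx=2.7,fy=2.7,interpolation=2)
B=cv2.resize(f[0:140,200:360],None,fx=2.4,fy=2.4,interpolation=2)
o=np.zeros((594,405+384,3),np.uint8);o[:A.shape[0],:405]=A;o[:B.shape[0],405:]=B
cv2.imwrite("pics/zoom.png",o)
E
```

```text
140 ((458.99456787109375, -381.1672058105469), (120.42729187011719, 68.81964111328125), 73.1882095336914)
180 ((459.1365966796875, -381.3966064453125), (119.43800354003906, 67.62289428710938), 72.7332992553711)
200 ((458.90972900390625, -381.6163330078125), (118.8625259399414, 67.1578140258789), 72.76524353027344)
220 ((458.99114990234375, -381.38800048828125), (117.59485626220703, 66.34191131591797), 72.75359344482422)
(310, 86, 36, 28) ((327.5, 99.5), 17.846668243408203)
```

View pics/zoom.png

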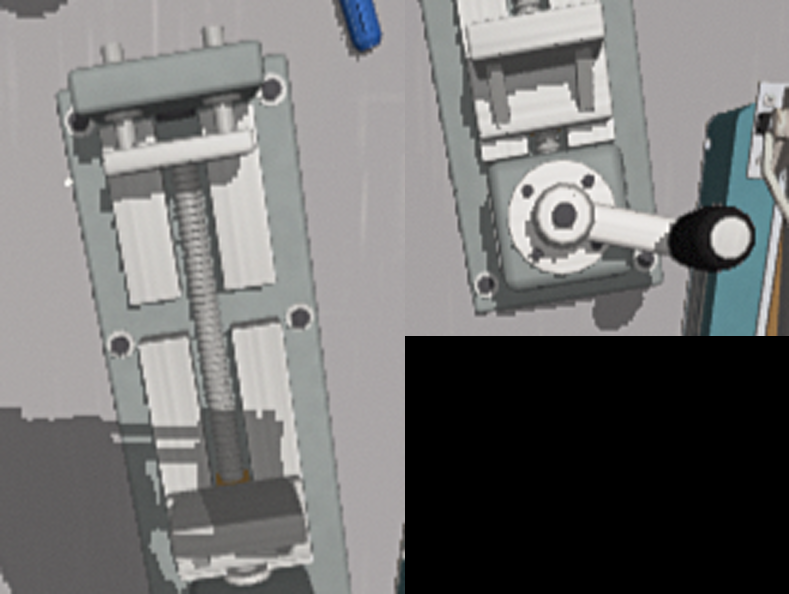

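The zoom shows the pad's plate face edge from (105,174) to (255,153). The jaw face runs from its foot at about v=488 to its top at about v=548. The hub cap is at (565,215) and the sleeve's white end cap at (733,238). I'll convert these to world points and check they agree.

```bash
python3 - <<'E'
from h import *
c=camera_params("wrist")
T1=np.load("pics/v1.npz")["T"];T2=np.load("pics/v2.npz")["T"]
A=lambda u,v:(180+(u+.5)/2.7-.5,40+(v+.5)/2.7-.5)
B=lambda u,v:(200+(u-405+.5)/2.4-.5,(v+.5)/2.4-.5)
W=lambda T,p,z:ray(c,T,p,z)[0][:2]
pl,pr=W(T1,A(105,174),.089),W(T1,A(255,153),.089)
pm=(pl+pr)/2;print("pad",pl,pr,np.linalg.norm(pr-pl),np.degrees(np.arctan2(*(pr-pl)[::-1])))
hub={z:W(T2,B(565,215),z) for z in(.115,.12,.125,.13)}
for z in hub:
    d=pm-hub[z];print("hub",z,hub[z],"dist(255)",np.linalg.norm(d),"yaw",np.degrees(np.arctan2(-d[0],d[1])))
print("sleeve top",W(T2,B(733,238),.184),W(T2,B(733,238),.187))
h=hub[.12];
for z in(.184,.187):
    s=W(T2,B(733,238),z)-h;print(np.linalg.norm(s))
d=(pm-h)/np.linalg.norm(pm-h)
for nm,p,z in(("foot",[A(170,495),A(300,480)],.034),("top",[A(172,555),A(308,540)],.089),("step",[A(172,530),A(300,515)],.089)):
    q=[W(T1,k,z) for k in p];print(nm,q,np.linalg.norm(q[1]-q[0]),"opening",[(pm-k)@d for k in q])
for nm,p in(("v2 a",B(465,60)),("v2 b",B(605,38)),("v2 c",B(605,8)),("v2 d",B(465,25))):
    print(nm,(pm-W(T2,p,.089))@d)
# base edges
for nm,p in(("L",[A(58,95),A(139,530)]),("R",[A(288,60),A(345,540)])):
    for z in(.0,.015):
        q=[W(T1,k,z) for k in p];e=q[0]-q[1];print(nm,z,np.degrees(np.arctan2(-e[0],e[1])),q)
E
```

```text
pad [0.4305 0.3073] [0.4931 0.3158] 0.06323569772675551 7.702576834802831
hub 0.115 [0.5019 0.0597] dist(255) 0.2550880255452715 yaw 9.035416478865198
hub 0.12 [0.5017 0.0594] dist(255) 0.2552783139673742 yaw 8.992245683650058
hub 0.125 [0.5015 0.0592] dist(255) 0.25546874710034595 yaw 8.949139225288581
hub 0.13 [0.5014 0.059 ] dist(255) 0.25565932462081414 yaw 8.90609700875743
sleeve top [0.5622 0.0484] [0.5615 0.0484]
0.06153273190185972
0.06080671390550261
foot [array([0.4537, 0.1419]), array([0.5229, 0.1505])] 0.06972128086104534 opening [np.float64(0.16629867580899235), np.float64(0.1686063251788722)]
top [array([0.4568, 0.1333]), array([0.521 , 0.1411])] 0.06463213602022223 opening [np.float64(0.17531607755972187), np.float64(0.17763876407630222)]
step [array([0.457 , 0.1461]), array([0.5168, 0.1538])] 0.06036445454309435 opening [np.float64(0.16268022434597773), np.float64(0.16447110078585866)]
v2 a 0.17863628534556097
v2 b 0.17976760054754298
v2 c 0.1675061566972302
v2 d 0.16426359263980436
L 0.0 8.651208405484589 [array([0.3974, 0.3461]), array([0.4338, 0.1066])]
L 0.015 8.651208405484589 [array([0.3999, 0.3448]), array([0.4351, 0.1132])]
R 0.0 8.783151844804797 [array([0.514 , 0.3627]), array([0.5545, 0.1004])]
R 0.015 8.783151844804795 [array([0.5126, 0.3609]), array([0.5518, 0.1073])]
```

The numbers agree. The pad-to-hub distance comes out at 255.3 mm against the nominal 255, vise yaw is about 8.8°, and the crank starts near 0.34 rad (jaw about 1.6 mm). Next is pick and place.

```bash
cat >> h.py <<'E'
YAW=np.radians(8.85);HUB=np.array([.5017,.0594]);PM=np.array([.4618,.31155])
EX=np.array([np.cos(YAW),np.sin(YAW)]);EY=np.array([-np.sin(YAW),np.cos(YAW)])
BED=((HUB+.1825*EY)+(PM-.0725*EY))/2; AX=BED-.1825*EY
E
python3 - <<'E'
from h import *
print(BED,AX)
S=[.459,-.3813];a=np.radians(73-90)
bot.reach([*S,.16],quat(a));effector.set_gripper(.093)
bot.move_straight([*S,.040],rate=.15)
print(bot.current_position(),bot.current_ft_force())
effector.set_gripper(.04,15)
w=bot.current_grip_width();print(w,bot.current_grip_force(),bot.current_time())
if w>.06:
    bot.move_straight([*S,.24],rate=.25)
    p=BED-.005*EY
    bot.reach([*p,.24],quat(YAW));print(bot.current_grip_width(),bot.current_time())
    bot.move_straight([*p,.10],rate=.2);bot.hold(.2);print(bot.current_ft_force())
    bot.move_straight([*p,.0755],rate=.06);bot.hold(.2)
    print(bot.current_position(),bot.current_ft_force(),bot.current_grip_width(),bot.current_time())
E
```

```text
[0.4733 0.2398] [0.5014 0.0595]
[ 0.4594 -0.3817  0.0409] [-0.219   0.5388  0.0962]
0.06590544960727455 14.993060678243637 10.4167
0.06566768820099575 13.575
[ 0.6746  0.4693 -1.7321]
[0.4741 0.2349 0.0754] [ 1.1864  0.7933 -1.3429] 0.06584146864899461 15.3833
```

```bash
python3 - <<'E'
from h import *
p=BED-.005*EY
bot.move_straight([*p,.0748],rate=.03);bot.hold(.1);print(bot.current_ft_force())
effector.set_gripper(.093)
bot.move_straight([*p,.24],rate=.2)
q=BED-.14*EY
bot.reach([*q,.30],quat(YAW));bot.hold(.3);f,c,T=shoot("p1");print(bot.current_time())
cv2.imwrite("pics/p1z.png",cv2.resize(f[:250,150:400],None,fx=2.4,fy=2.4,interpolation=2))
hsv=cv2.cvtColor(f,cv2.COLOR_BGR2HSV)
m=cv2.inRange(hsv,(8,25,120),(32,150,255));m[225:]=0
k=max(cv2.findContours(m,0,2)[0],key=cv2.contourArea)
w=ray(c,T,k[:,0,:],.108)[:,:2]-BED
w=np.c_[w@EX,w@EY]
print(cv2.minAreaRect((w*1000).astype(np.float32)))
E
```

```text
[ 0.3322 -0.1497 -1.6179]
18.3583
((-0.5361557006835938, -15.744926452636719), (67.99825286865234, 99.91498565673828), 0.0023849913850426674)
```

View pics/p1z.png

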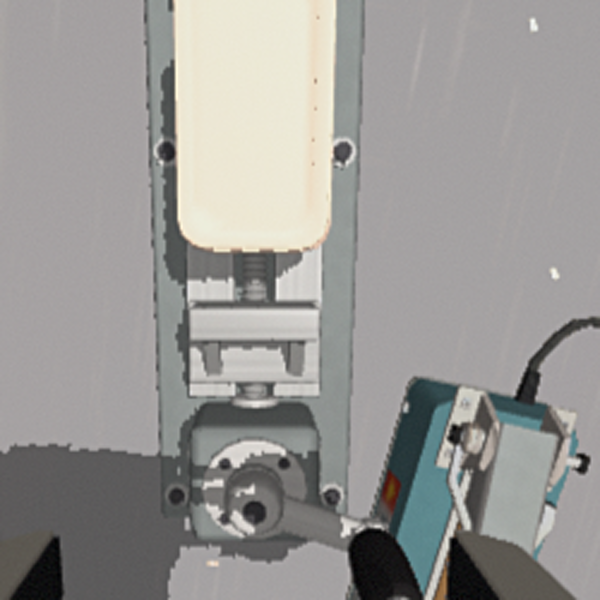

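The stack is upright and square on the bed, about 0.5 mm off in x with no measurable rotation. The jaw's plate is at (255,320). Before gripping the sleeve I'll check the sealer's height.

```bash
python3 - <<'E'
from h import *
c=camera_params("wrist")
def L(n,uv):
    T=np.load(f"pics/{n}.npz")["T"];r=ray(c,T,uv,0)[0];o=T[:3,3];return o,(r-o)/np.linalg.norm(r-o)
(o1,d1),(o2,d2)=L("v2",(326.3,46.7)),L("p1",(321.7,157.5))
s=np.linalg.lstsq(np.c_[d1,-d2],o2-o1,rcond=None)[0];print(o1+s[0]*d1,o2+s[1]*d2)
a0=np.arctan2(-.0111,.0604)
P=lambda a:AX+.060*np.array([np.cos(a),np.sin(a)])
s=P(a0);print(s)
effector.set_gripper(.06)
bot.reach([*s,.26],quat(YAW));bot.hold(.2)
bot.move_straight([*s,.151],rate=.1);print(bot.current_position(),bot.current_ft_force())
effector.set_gripper(.02,30);bot.hold(.2)
print(bot.current_grip_width(),bot.current_grip_force(),bot.current_ft_force(),bot.current_position(),bot.current_time())
E
```

```text
[0.5852 0.1185 0.0186] [0.586  0.1185 0.0188]
[0.5604 0.0486]
[0.5607 0.0486 0.1516] [-0.5603 -1.0462  0.0697]
0.025880870513770155 29.999943673610687 [-2.7369 -0.1501  1.937 ] [0.5602 0.0487 0.151 ] 21.8333
```

```bash
cat >> h.py <<'E'
A0=np.arctan2(-.0111,.0604);C0=YAW-A0   # crank reading with zero along vise +x
def wind(c0,c1,rate=.1):
    n=int(np.ceil(abs(c1-c0)/.262));F=[]
    for k in np.linspace(c0,c1,n+1)[1:]:
        a=YAW-k;bot.move_straight([*(AX+.060*np.array([np.cos(a),np.sin(a)])),.151],rate=rate)
        F.append([k,*bot.current_ft_force(),bot.current_grip_width(),bot.current_time()])
    return np.array(F)
E
python3 - <<'E'
from h import *
print(C0)
F=wind(C0,C0+.524);print(F)
if np.abs(F[:,1:4]).max()<20:
    F=wind(C0+.524,10.4);print(F[::4]);print(np.abs(F[:,1:4]).max(0))
    bot.hold(.2);print(bot.current_position(),bot.current_grip_width())
    f,c,T=shoot("w1");cv2.imwrite("pics/w1z.png",cv2.resize(f[:260,100:400],None,fx=2.3,fy=2.3,interpolation=2))
E
```

```text
0.3362085240389798
[[ 0.5982 -4.42   -0.2291  3.6265  0.0261 22.1417]
 [ 0.8602 -2.8766  1.5653  3.2424  0.0259 22.45  ]]
[[ 1.118  -2.8447  0.9059  2.2906  0.0262 22.7583]
 [ 2.1494 -1.9889 -1.1611  1.9721  0.0261 23.9917]
 [ 3.1807 -6.5875  1.2482  7.4155  0.0258 25.225 ]
 [ 4.212  -2.444   4.3938  3.8885  0.0263 26.4583]
 [ 5.2434  2.6287  3.1475  1.7812  0.0263 27.6917]
 [ 6.2747  1.5664 -1.2805  3.5581  0.0257 28.925 ]
 [ 7.306  -0.8419 -2.189   6.1624  0.0257 30.1583]
 [ 8.3373 -1.2032 -1.1543  6.0935  0.0259 31.3917]
 [ 9.3687 -3.0847  0.5059  7.1453  0.0259 32.625 ]
 [10.4    -2.8661  4.4525  6.3419  0.026  33.8583]]
[6.5875 5.9163 7.427 ]
[0.4602 0.1032 0.151 ] 0.02595013290041113
```

View pics/w1z.png

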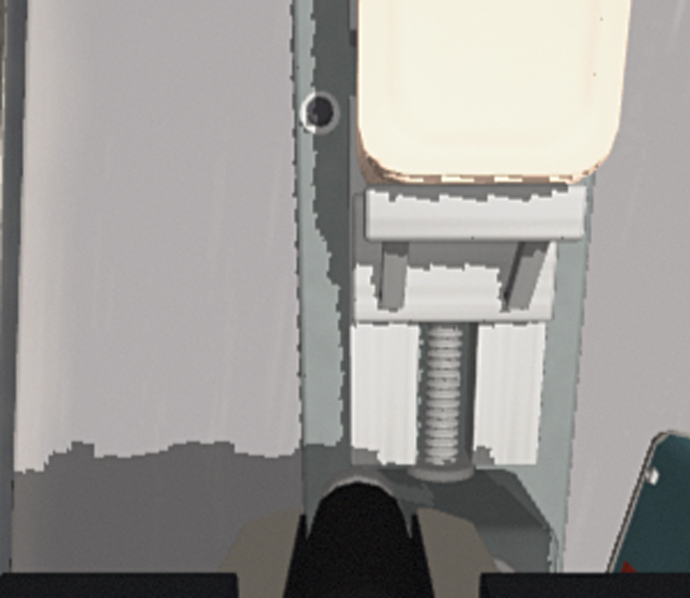

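The jaw has met the stack. The rear rim shows at (485,182) and the jaw plate's back edge at about (475,238). I'll check the jaw travel from both views.

```bash
python3 - <<'E'
from h import *
c=camera_params("wrist")
def y(n,uv,z):
    T=np.load(f"pics/{n}.npz")["T"];return (ray(c,T,uv,z)[0][:2]-BED)@EY
Z=lambda u,v:(100+(u+.5)/2.3-.5,(v+.5)/2.3-.5)
P=lambda u,v:(150+(u+.5)/2.4-.5,(v+.5)/2.4-.5)
print("rim",y("w1",Z(485,183),.108),y("w1",Z(400,181),.106))
for z in(.085,.089):print("plate back now",y("w1",Z(475,238),z),"front",y("w1",Z(475,186),z),"before",y("p1",P(255,339),z),y("p1",P(255,303),z))
E
```

```text
rim -0.044297038272998024 -0.043655160857817114
plate back now -0.057960032358084265 front -0.0434233555152397 before -0.10659357264452675 -0.08925390055327397
plate back now -0.057974316590334696 front -0.04370332894801592 before -0.10613799579489695 -0.0889871743499035
```

The rim is at −44.3 mm and the jaw moved 48.1 mm, both as predicted (jaw at 49.7 mm). I'll finish the wind, release and look.

```bash
python3 - <<'E'
from h import *
F=wind(10.4,11.42,.07);print(F)
bot.hold(.3);effector.set_gripper(.06);bot.hold(.1)
p=bot.current_position();bot.move_straight([p[0],p[1],.27],rate=.15);print(bot.current_ft_force(),bot.current_time())
q=BED+.0*EY
bot.reach([*q,.30],quat(YAW));bot.hold(.3);f,c,T=shoot("e1")
cv2.imwrite("pics/e1z.png",cv2.resize(f[:230,150:400],None,fx=2.4,fy=2.4,interpolation=2));print(bot.current_time())
hsv=cv2.cvtColor(f,cv2.COLOR_BGR2HSV)
m=cv2.inRange(hsv,(8,25,120),(32,150,255));m[225:]=0
k=max(cv2.findContours(m,0,2)[0],key=cv2.contourArea)
w=ray(c,T,k[:,0,:],.108)[:,:2]-BED
print("front rim",(w@EY).max())
E
```

```text
[[10.655  -1.3823  6.1959  5.2586  0.0261 34.475 ]
 [10.91   -0.0475  6.1912  5.1068  0.0262 34.8417]
 [11.165   1.1164  6.1243  3.8816  0.0256 35.2083]
 [11.42    2.4134  4.2193  2.2319  0.0263 35.575 ]]
[ 0.5401 -0.4484  0.0376] 37.6583
38.6
front rim 0.08079709286005302
```

View pics/e1z.png

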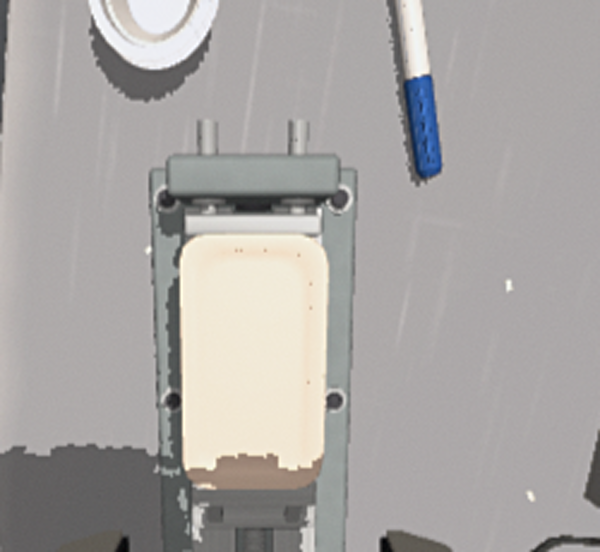

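The stack is upright and square between jaw and pad. The pad is pressed back about 7 mm with a gap still behind it, and the robot is clear.

```bash
python3 -c "
from rig import *
print(ticket.close_job())"
```

```text
the job is handed in; nothing more can be done
None
```

The job is handed in: the taller stack stands upright and squared between the jaws, the sprung pad is pressed about half-way (6.8 mm from the last picture, about 7.5 mm from the crank angle), the crank is released and the shorter stack was never touched.

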